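# Close up the loaded slide box

## Robot

A 7-joint arm with a two-finger parallel gripper is mounted at the origin on the work surface. World frame = base frame: x ahead of the robot, y to its left, z up, the work surface at z = 0. Lengths are in m, angles in rad, forces in N, time in s.
With the tool pointing down it reaches from about 0.4 to 0.875 m from the base axis. Payload 19.3 kg.
Tool frame: the origin (TCP) lies at the very end of the fingers, on their centre line; the grasp point (between the pads) lies 19 mm behind it; z points along the fingers, y is the line along which they close (so a half turn about z gives the same grasp; the last joint's range is limited). The gripper opens to 85 mm and grips with 20 to 120 N. Pads are 22 mm wide; open, the fingers measure 114 mm over their backs; the gripper's body (76 mm by 85 mm) begins 54 mm behind the grasp point. The pads swing forward as they close: fully open they stand 13 mm farther back than shut.
Start: joints at [-1.394, 0.521, -0.036, 1.599, 0.021, 1.021, -0.113], TCP at [0.153, 0.606, 0.231] pointing down, gripper open.
Joint ranges: [-2.91, 2.91], [-0.3, 2.13], [-1.5, 1.42], [0.17, 2.43], [-1.26, 4.41], [0.16, 1.93], [-2.52, 2.52]. Speed limits (rad/s): [1.89, 1.89, 2.39, 2.39, 3.01, 3.01, 3.01].

## Interface

Orientations are given as a unit quaternion [w, x, y, z].
In Python, from workcell import monitor, eyes, bot gives the robot as it stands.
- The arm moves only by the tool move_arm, never from a script. Its argument "steps" is a list of rows, each an object of numbers: "x", "y", "z": the shift along the tool's x, y, z each as a share of 0.5 m, from -1 to 1; "rx", "ry", "rz": the turn, a rotation vector about the tool's x, y, z each as a share of 360 degrees, from -1 to 1. In form: [{"x": .., "y": .., "z": .., "rx": .., "ry": .., "rz": ..}, ...]. A call has 1 to 8 rows; each row is the pose to reach, as a shift and turn from the pose commanded when the call began, along the tool's axes at that moment, turning the shorter way round; what a row does not reach only later rows make up. A row lasts 1/10 s, in which the tool goes at most 50 mm and 8.59 degrees, less where a joint would pass 70% of its speed; a pose out of reach is approached as far as the arm can. A call with a number of a shift or a turn outside -1 to 1 is refused whole. A call with a gripper value outside its range is refused whole. "hand" is the closure, from 0 (fully open) to 1 (shut), set as the call begins (left out, the last holds). The fingers move at their own pace and stop on an object; "newtons" is the grip in N (left out, the last holds). Time passes only in rows, so rows that repeat a pose let the fingers close. It gives the time, the measured TCP pose, the force, the opening and the grip force at its end, in the units of the state.
- monitor.observe(): the state, without advancing time (a new reading comes with each control period).
- eyes.grab_frame(name): name is "scene" or "top"; returns a dict with "pixels" (384x512x3 uint8, red, green, blue), "mtx" (3x3 intrinsics, pixels), "eye" and "attitude" of the camera in the world. Camera axes: x right, y down, z forward; pixel columns grow to the right and rows downward; lengths in m; the calibration is good to about 2 mm. A picture is of the moment at which its call begins. There is no depth.
- bot.finish_job(): hands the job in; it is judged then, once.
The state is a dict: "t": time; "joint_pos": joint angles; "qd": joint speeds; "tau": joint torques, N m; "eef_pos": TCP position; "ee_rot": TCP orientation; "ft_force": force on the tool from outside, world axes, zero at the start; "moment": the same for the moment, N m; "width": finger opening in m; "gripper_force": force on a finger pad.
Only numpy, scipy, OpenCV 4.12 (cv2) and the standard library are available. Lean on these libraries where they do the work, as an engineer would, in place of code of your own. Each camera call takes 0.05 s, during which the arm holds its last target. There are 200 camera calls.

## Task

Set the rack that is full of glass slides upright on the floor of the open grey box, lowering it all the way rather than dropping it. Then put the loose lid on the box and swing the box's lever clamp over and down until its foot has squeezed the lid fully down on the rim and the clamp holds it there by itself, without forcing the lever. Leave the empty rack and the other things on the bench where they are.

Things in the scene. Friction and masses are not known exactly. Their poses are not given: they have to be found in the camera images.
- box: Open grey plastic box fixed to the bench: outside 140 (x) x 120 (y) mm, walls 5 mm thick and 62 mm high, inside 130 x 110 mm. Origin on the bench under its centre; z up; +x points to the clamp's hinge on the far side, -x to the near side where the clamp's handle comes down. Two cheeks 113 mm high carry the hinge, 86 to 104 mm from the centre in +x.
- box_rim (a point): Centre of the box's mouth at the walls' top, 62 mm above the bench. A black rubber gasket on the rim stands 4 mm higher (66 mm) and is sprung: it carries the lid's weight, and about 9 N squeezes it level with the walls, where the lid comes up hard.
- box_floor (a point): Centre of the box's inner floor, 5 mm above the bench.
- rack_mid (a point): Centre (half-way up, 21 mm above its underside) of the full rack: grey plastic trough 86 (x) x 32 (y) x 42 (z) mm, filled with upright glass slides with white ends that stand 4 mm above its rim. About 160 g. x along its length, z up. Grasp it across its 32 mm width. The empty rack is the same without slides.
- rack: The full rack itself: origin at the centre of its underside, axes as for rack_mid.
- lid_grip (a point): Centre of the grip block (52 x, 26 y, 34 z mm) in the middle of the top of the loose flat grey lid; 17 mm above the lid plate's top, 29 mm above the underside of its lip. Resting on the gasket it is 90 mm above the bench, squeezed fully down 86 mm. x along the lid's long side, z up.
- lid: The lid: plate 148 (x) x 128 (y) x 7 mm, with a lip 125 x 105 x 5 mm under it that fits inside the box's walls with 2.5 mm all round. Its x goes along the box's x, either way round. About 210 g. Origin at the centre of the lip's underside.
- clamp (a joint): Angle of the clamp's steel lever (rad): 0 level over the box, pointing along the box's -x, 1.57 upright, up to 2.0 leaning away. Stiff hinge (friction 1.1 N m): stays where it is left. Pressing down on the handle takes 5 to 8 N while it moves freely, about 12 N when the gasket is fully squeezed. A hand force over 40 N strains it. It comes up hard, lid fully down, anywhere from 0.00 to 0.13 rad: feel for it.
- clamp_hinge (a point): The hinge axis of the lever, on the box's centre line 95 mm from its centre in +x and 103 mm above the bench; the axis lies along the box's y.
- clamp_grip (a point): Middle of the top face (away from the lid) of the lever's black handle, 164 mm along the lever from the hinge and, with the lever level, 34 mm above the hinge. Handle 52 mm long, 24 mm wide (box's y), 16 mm thick. A screw spindle with a rubber foot, 95 mm from the hinge, presses on the lid's grip block; it was screwed in or out by up to 12 mm by the last user.
- rack_empty: The empty rack, to be left alone: same grey trough, no slides. Origin under its centre.
- jar: Small glass jar, 56 mm across, 80 mm high; bystander.
- tape: Roll of tape lying flat, 90 mm across, 22 mm high; bystander.
- cap: Blue plastic cap, open side up, 44 mm across, 20 mm high; bystander.
Things that resemble listed ones, but are neither listed nor needed, are in the scene too. Several things have the shape of the box; the one meant has the colours described above.

How it is judged:
On the way, in this order (a step that is already met when the one before it is completed fails the run):
1. the full rack stands upright on the floor of the box, let go (x of rack_mid in the frame of box between -0.055 and 0.055 m and y of rack_mid in the frame of box between -0.045 and 0.045 m and z of rack_mid in the frame of box between 0.02 and 0.031 m and angle between rack_mid's own z axis and vertical below 0.12 rad and contact force between the fingers and rack below 0.1 N), for 0.2 s.
2. the lid lies on the box with its lip inside the walls, the rack still standing inside (x of rack_mid in the frame of box between -0.055 and 0.055 m and y of rack_mid in the frame of box between -0.045 and 0.045 m and z of rack_mid in the frame of box between 0.02 and 0.031 m and angle between rack_mid's own z axis and vertical below 0.12 rad and x of lid_grip in the frame of box between -0.006 and 0.006 m and y of lid_grip in the frame of box between -0.006 and 0.006 m and angle between the x axis of lid_grip and the x axis of box, either way round below 0.08 rad and angle between lid_grip's own z axis and vertical below 0.04 rad and z of lid_grip in the frame of box between 0.082 and 0.092 m), for 0.2 s.
At the end, for the whole second after the job is handed in: Full rack upright (within 7 deg) on the box floor; lid on the box, centred within 6 mm, level within 2.3 deg, square within 4.5 deg, and squeezed down at least 2.5 of the gasket's 4 mm (grip block centre below 87.5 mm); clamp lever below 0.2 rad, holding it so; all at rest (x of rack_mid in the frame of box between -0.055 and 0.055 m and y of rack_mid in the frame of box between -0.045 and 0.045 m and z of rack_mid in the frame of box between 0.02 and 0.031 m and angle between rack_mid's own z axis and vertical below 0.12 rad and x of lid_grip in the frame of box between -0.006 and 0.006 m and y of lid_grip in the frame of box between -0.006 and 0.006 m and angle between the x axis of lid_grip and the x axis of box, either way round below 0.08 rad and angle between lid_grip's own z axis and vertical below 0.04 rad and z of lid_grip in the frame of box between 0.082 and 0.0875 m and value of joint clamp below 0.2 rad and linear speed of each of rack, lid below 0.01 m/s and velocity of joint clamp between -0.02 and 0.02 rad/s); the robot touches nothing.
It fails at once if the full rack is dropped (falls freely by more than about 15 mm) (linear speed of rack above 0.55 m/s and contact force between the fingers and rack below 0.1 N).
It fails at once if the lid is forced: the clamp is pressed down on it with several times the force that is needed (all contact forces between the lid and the box with its clamp add up to over 180 N) (contact force between lid and box above 180 N).
It fails at once if the empty rack is displaced by more than 40 mm (distance of rack_empty from where it was at the start of the episode above 0.04 m).
It fails at once if another loose thing on the bench (jar, tape, cap) is displaced by more than 40 mm (distance of any of jar, tape, cap from where it was at the start of the episode above 0.04 m).
It also fails if it takes over 72 s, if anything falls off the work surface, if the arm or the gripper's body presses on something with over 40 N, if the wrist force passes 120 N, or if a joint passes its speed limit or range.

## Working session

There is one attempt and no reset: what is moved stays moved. The work goes in short steps, Python scripts to look and compute and a tool call to move; the robot and the scene stay as the last step left them, time stands still between calls to the robot, and variables do not carry over. Pictures are saved under pics/ and viewed, at most 10 in all, crops included, and the job is handed in when it is done.

Besides the shell and the picture viewer there is one more tool, called in YAML: its name, and indented under it one key for each argument. move_arm: Moves the arm, as the interface text tells. Its arguments: {"type":"object","properties":{"steps":{"type":"array","items":{"type":"object","properties":{"x":{"type":"number"},"y":{"type":"number"},"z":{"type":"number"},"rx":{"type":"number"},"ry":{"type":"number"},"rz":{"type":"number"}}}},"hand":{"type":"number"},"newtons":{"type":"number"}},"required":["steps"]}

```bash
mkdir -p pics; python3 - <<'E'
from workcell import monitor, eyes, bot
import cv2,pickle
s=monitor.observe();print({k:s[k] for k in('t','eef_pos','ee_rot','width','ft_force')})
for n in("scene","top"):
    f=eyes.grab_frame(n);print(n,f['mtx'],f['eye'],f['attitude'])
    pickle.dump(f,open(f'{n}.pkl','wb'))
    cv2.imwrite(f'pics/{n}0.png',cv2.resize(f['pixels'][:,:,::-1],(800,600),interpolation=cv2.INTER_CUBIC))
E
```

```text
{'t': 0.0, 'eef_pos': array([0.15264422, 0.60571057, 0.23070062]), 'ee_rot': array([-1.44298927e-05,  1.23076499e-01,  9.92397006e-01, -5.97381567e-04]), 'width': 0.08523194101619833, 'ft_force': array([-0.3875498 ,  0.97992207, -0.03698011])}
scene [[461.4797256    0.         253.42739495]
 [  0.         461.4797256  182.13314175]
 [  0.           0.           1.        ]] [1.20226354 0.22379421 0.94688756] [-0.19711685  0.54687176  0.76689916 -0.27192261]
top [[475.32497638   0.         252.43103683]
 [  0.         475.32497638 189.2809203 ]
 [  0.           0.           1.        ]] [0.26484214 0.00610779 1.25106329] [-0.08932071  0.73366805 -0.66883704  0.08006261]
```

View pics/scene0.png

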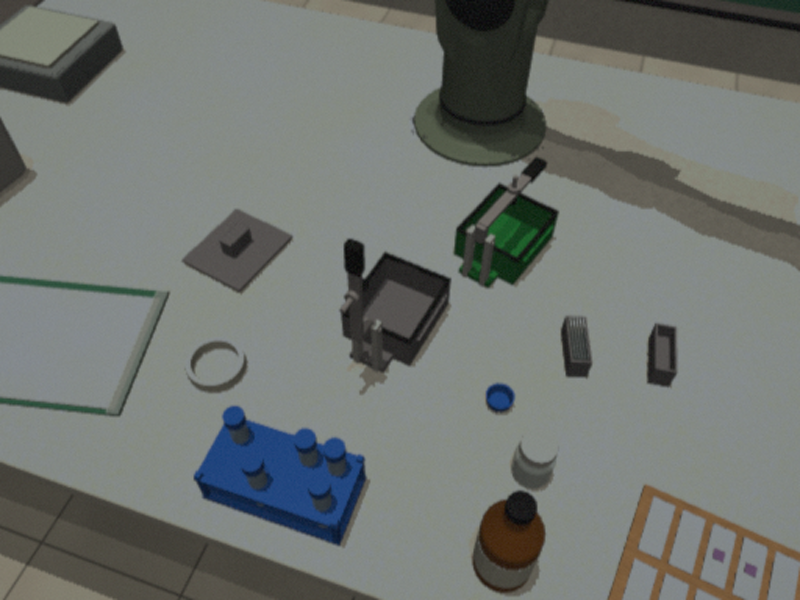

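View pics/top0.png

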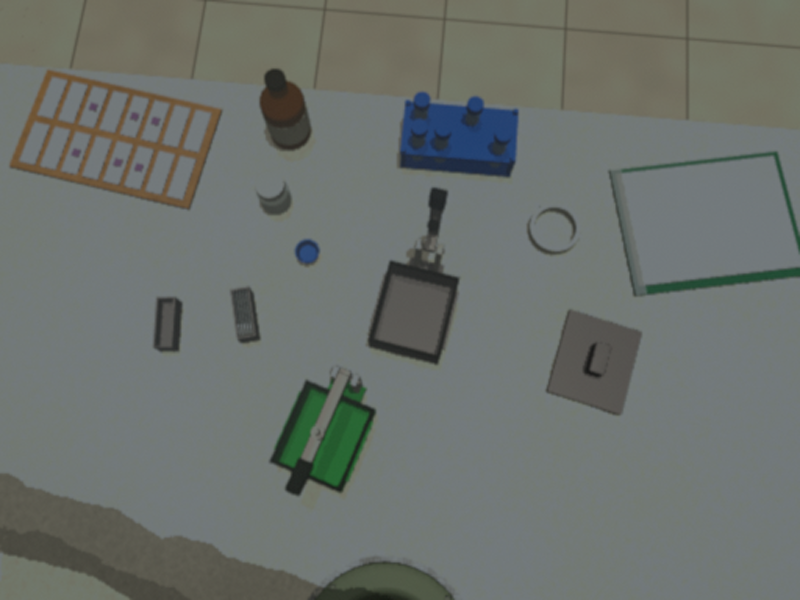

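The scene view shows the grey box at (400,310), its clamp leaning away. In the top view the box is at (413,312), the lid at (595,362), the full rack at (245,315), the empty rack at (168,324), and the green decoy box at (323,437). I'll enlarge these for accurate corners.

```bash
cat > h.py <<'E'
import numpy as np,cv2,pickle
from scipy.spatial.transform import Rotation as R
def rot(q): return R.from_quat(np.r_[q[1:],q[0]])
def proj(f,P):
    c=rot(f['attitude']).inv().apply(np.atleast_2d(P)-f['eye']); return (c[:,:2]/c[:,2:])@np.diag(np.diag(f['mtx'])[:2])+f['mtx'][:2,2]
def back(f,uv,z):
    uv=np.atleast_2d(uv); d=np.c_[(uv-f['mtx'][:2,2])/np.diag(f['mtx'])[:2],np.ones(len(uv))]
    d=rot(f['attitude']).apply(d); return f['eye']+d*((z-f['eye'][2])/d[:,2])[:,None]
def tile(f,u,v,w=100,h=75,k=4):
    t=cv2.resize(f['pixels'][v:v+h,u:u+w,::-1],None,fx=k,fy=k,interpolation=cv2.INTER_CUBIC)
    t=np.clip(t.astype(float)*1.7,0,255).astype('uint8')
    for i in range(0,w,10): cv2.putText(t,str(u+i),(i*k,8),0,.3,(0,255,255)); cv2.line(t,(i*k,9),(i*k,13),(0,255,255))
    for i in range(10,h,10): cv2.putText(t,str(v+i),(0,i*k+3),0,.3,(0,255,255))
    return t
def mosaic(name,a): cv2.imwrite(name,np.vstack([np.hstack(a[:2]),np.hstack(a[2:])]))
E
python3 - <<'E'
from h import *
T=pickle.load(open('top.pkl','rb'));S=pickle.load(open('scene.pkl','rb'))
mosaic('pics/t1.png',[tile(T,215,160),tile(T,335,195),tile(T,90,165),tile(T,220,110)])
mosaic('pics/s1.png',[tile(S,205,160),tile(S,105,125),tile(S,345,190),tile(S,205,145)])
E
```

```text
(no output)
```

View pics/t1.png

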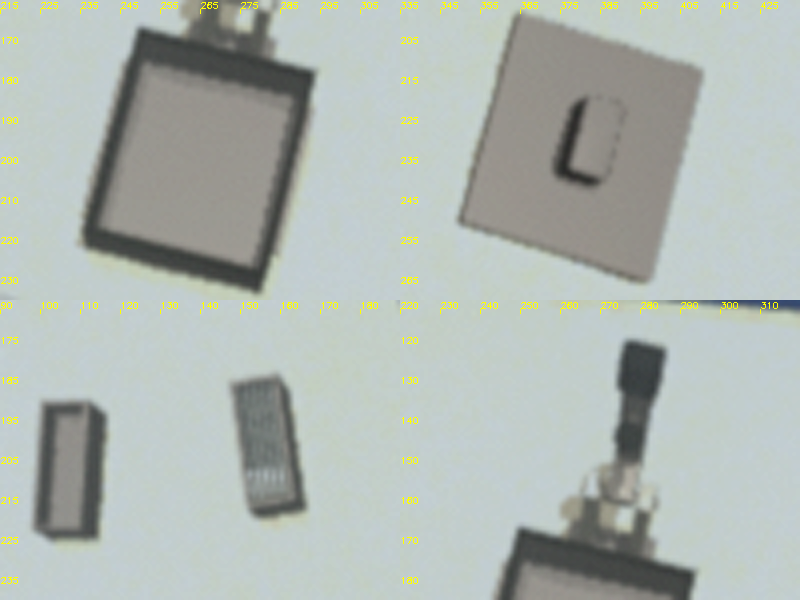

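View pics/s1.png

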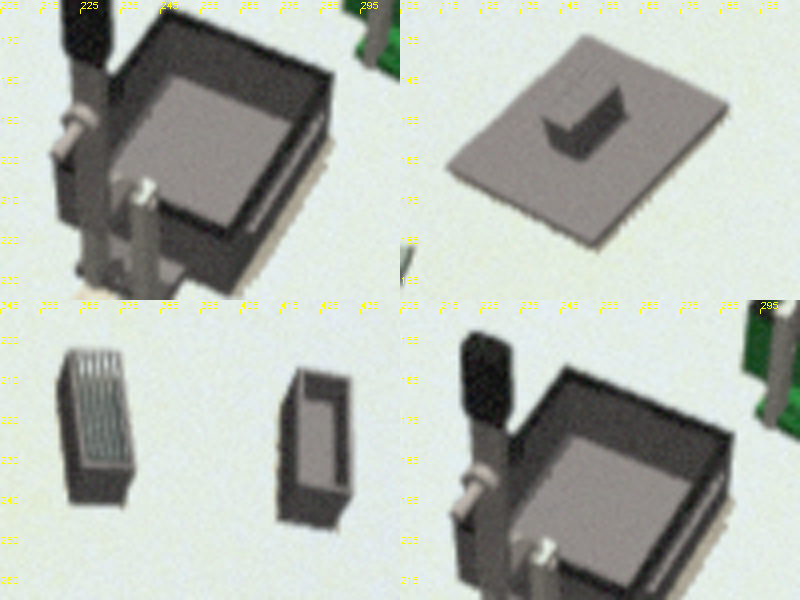

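Readings (native px). Box rim in the top view: (249.3,167), (294,178), (280.5,232.8), (235.5,221). Lid plate in the top view: (364,198), (411,212.5), (396,266), (350,250.5). Full rack rim: (148,185.5) to (152.5,219). The other rack has no slides. Now a joint fit over both views.

```bash
cat > fit.py <<'E'
from h import *
from scipy.optimize import least_squares
T=pickle.load(open('top.pkl','rb'));S=pickle.load(open('scene.pkl','rb'))
def fit(n,z0,lx,ly,topuv,scuv,z=None,g=None):
    # corner order as listed: sign pairs
    def pts(p,obs): return np.array([[p[0]+np.cos(p[2])*a*lx/2-np.sin(p[2])*b*ly/2,p[1]+np.sin(p[2])*a*lx/2+np.cos(p[2])*b*ly/2,zz] for (a,b,zz,_,_) in obs])
    def res(p,w=(1,1)):
        return np.r_[w[0]*(proj(T,pts(p,topuv))-np.array(topuv)[:,3:]).ravel(),w[1]*(proj(S,pts(p,scuv))-np.array(scuv)[:,3:]).ravel()]
    for w in((1,1),(1,0),(0,1)):
        r=least_squares(res,g,args=(w,));print(n,w,np.round(r.x,4),np.round(r.fun,1))
b=back(T,[[264,199]],.066);print(b)
z=.066
fit('box',0,.14,.12,[(1,1,z,249.25,167),(1,-1,z,294,178),(-1,-1,z,280.5,232.75),(-1,1,z,235.5,221)],
 [(-1,-1,z,247,162.5),(-1,1,z,288.25,178.75),(1,1,z,263.5,219)],g=[*b[0,:2],-.2])
b=back(T,[[380,232]],.012);z=.012
fit('lid',0,.148,.128,[(1,1,z,364,198.25),(1,-1,z,410.75,212.5),(-1,-1,z,396.25,265.75),(-1,1,z,350,250.5)],
 [(-1,-1,z,152,134),(-1,1,z,187,151.75),(1,1,z,154.25,185),(1,-1,z,116.75,166.75)],g=[*b[0,:2],-.2])
z=.046
fit('grip',0,.052,.026,[],[(-1,-1,z,153.5,144.25),(-1,1,z,160.5,147.5),(1,1,z,148,157.5),(1,-1,z,140.75,154.25)],g=[*b[0,:2],-.2]) if 0 else None
b=back(T,[[156,201]],.042);z=.042
fit('rack',0,.086,.032,[(1,1,z,148,185.5),(1,-1,z,160,183.75),(-1,-1,z,164.5,215),(-1,1,z,152.5,219)],
 [(-1,-1,z,362,202.5),(-1,1,z,375,203),(1,1,z,378.25,232),(1,-1,z,365.5,231),(1,-1,0,362,240.75),(1,1,0,376.5,241.5)],g=[*b[0,:2],.1])
E
python3 fit.py
```

```text
[[0.53124508 0.00356323 0.066     ]]
box (1, 1) [ 0.5338  0.0023 -0.1625] [-0.4 -0.1 -0.2  0.2  0.4 -2.5 -0.7 -2.6 -0.2 -2.9  0.8 -2.  -0.4 -1.6]
box (1, 0) [ 0.5305  0.0014 -0.157 ] [-0.4  1.3 -0.1  1.3  0.8 -1.3 -0.4 -1.2 -0.  -0.   0.  -0.  -0.  -0. ]
box (0, 1) [ 0.5404  0.0042 -0.154 ] [-0.  -0.  -0.  -0.   0.  -0.  -0.  -0.  -0.6 -0.8  0.7 -0.1 -0.1  0.8]
lid (1, 1) [ 0.4865 -0.3074 -0.2224] [-0.3 -1.1 -0.3 -0.7  0.7 -0.4 -1.  -0.6 -0.1 -1.4  0.9 -1.9 -0.7  0.1
 -0.3 -1.2]
lid (1, 0) [ 0.4848 -0.308  -0.226 ] [ 0.  -0.4 -0.   0.   0.8  0.3 -0.8  0.   0.  -0.   0.  -0.  -0.  -0.
 -0.  -0. ]
lid (0, 1) [ 0.4899 -0.3055 -0.2179] [-0.  -0.  -0.  -0.   0.  -0.  -0.  -0.  -0.2 -0.5  0.9 -1.  -0.4  1.2
 -0.3 -0. ]
rack (1, 1) [0.5087 0.2855 0.2833] [-1.1 -0.4 -1.  -0.9 -0.7 -0.5 -1.  -2.2 -0.6 -1.3 -0.5 -1.2  0.6 -0.7
 -0.4 -0.3 -0.3 -0.4 -1.4 -0.6]
rack (1, 0) [0.5063 0.2826 0.2809] [-0.1  0.6 -0.   0.1  0.2  0.5 -0.1 -1.2 -0.  -0.  -0.  -0.  -0.  -0.
 -0.  -0.  -0.  -0.  -0.  -0. ]
rack (0, 1) [0.5105 0.2869 0.2747] [-0.  -0.  -0.  -0.  -0.  -0.  -0.  -0.  -0.  -0.6  0.1 -0.5  1.   0.1
 -0.1  0.4  0.   0.3 -1.1  0.2]
```

```bash
sed -i 's/\[:,3:\])/[:,3:]+.375)/g; s/(-1,-1,z,280.5,232.75),(-1,1,z,235.5,221)/(-1,-1,0,280.5,232.75),(-1,1,0,235.5,221)/' fit.py; python3 fit.py
```

```text
[[0.53124508 0.00356323 0.066     ]]
box (1, 1) [ 0.5378  0.0027 -0.1621] [-0.  -1.2  0.1 -1.  -0.7  0.2  0.6  0.7 -0.2 -1.4  0.9 -0.5 -0.4  0.2]
box (1, 0) [ 0.537   0.0026 -0.1654] [ 0.  -0.9  0.2 -0.6 -0.8  0.6  0.5  0.9  0.  -0.   0.  -0.  -0.  -0. ]
box (0, 1) [ 0.5396  0.003  -0.1536] [-0.  -0.  -0.  -0.  -0.  -0.   0.   0.  -0.6 -0.8  0.7 -0.1 -0.1  0.7]
lid (1, 1) [ 0.487  -0.3073 -0.2224] [ 0.  -0.8  0.  -0.5  1.1 -0.2 -0.6 -0.4  0.2 -0.9  1.2 -1.4 -0.3  0.6
  0.  -0.7]
lid (1, 0) [ 0.4857 -0.307  -0.2259] [ 0.  -0.4 -0.   0.   0.8  0.3 -0.8  0.   0.  -0.   0.  -0.  -0.   0.
  0.  -0. ]
lid (0, 1) [ 0.489  -0.3071 -0.2175] [-0.  -0.  -0.  -0.   0.  -0.  -0.  -0.  -0.2 -0.4  0.9 -1.  -0.4  1.2
 -0.3 -0. ]
rack (1, 1) [0.5086 0.2852 0.2803] [-0.5  0.  -0.5 -0.4 -0.3 -0.1 -0.6 -1.8 -0.3 -1.  -0.2 -0.9  0.8 -0.4
 -0.2 -0.  -0.1 -0.1 -1.2 -0.3]
rack (1, 0) [0.5072 0.2837 0.281 ] [-0.1  0.6 -0.   0.1  0.2  0.5 -0.1 -1.2 -0.  -0.  -0.  -0.   0.  -0.
 -0.  -0.  -0.  -0.  -0.  -0. ]
rack (0, 1) [0.5097 0.2859 0.2751] [-0.  -0.  -0.  -0.  -0.  -0.  -0.  -0.  -0.  -0.6  0.1 -0.5  1.   0.1
 -0.1  0.4  0.1  0.3 -1.   0.2]
```

```bash
cat > go.py <<'E'
# usage: go.py x y z yaw_of_object ; shift/turn shares to put the tool (y along object's y, pointing down) there
import sys; from h import *
from workcell import monitor
x,y,z,a=map(float,sys.argv[1:5]); s=monitor.observe(); q=rot(s['ee_rot'])
def want(a): return R.from_matrix(np.array([[-np.cos(a),-np.sin(a),0],[-np.sin(a),np.cos(a),0],[0,0,-1]]).T)
d=q.inv().apply(np.array([x,y,z])-s['eef_pos'])/.5
w=(q.inv()*want(a)).as_rotvec()/(2*np.pi)
print('shift',np.round(d,4),'turn',np.round(w,4),'t',round(s['t'],2),'pos',np.round(s['eef_pos'],4),'F',np.round(s['ft_force'],1),'w',round(s['width'],4))
E
python3 go.py .509 .285 .12 .28
```

```text
shift [-0.8478 -0.4478  0.2221] turn [-0.0002 -0.     -0.0838] t 0.1 pos [0.1526 0.6058 0.2308] F [0.7 0.  0.4] w 0.0856
```

move_arm:
  steps:
    - {"x": -0.85, "y": -0.45, "z": 0.1, "rz": -0.084}
    - {"x": -0.85, "y": -0.45, "z": 0.1, "rz": -0.084}
    - {"x": -0.85, "y": -0.45, "z": 0.1, "rz": -0.084}
    - {"x": -0.85, "y": -0.45, "z": 0.1, "rz": -0.084}
    - {"x": -0.85, "y": -0.45, "z": 0.1, "rz": -0.084}
    - {"x": -0.85, "y": -0.45, "z": 0.1, "rz": -0.084}
    - {"x": -0.85, "y": -0.45, "z": 0.1, "rz": -0.084}
    - {"x": -0.85, "y": -0.45, "z": 0.1, "rz": -0.084}
  hand: 0.2
  newtons: 30

```text
schema error: expected keys x, y, z, rx, ry, rz
```

```bash
python3 go.py .509 .285 .12 .28
```

```text
shift [-0.8478 -0.4478  0.2221] turn [-0.0002 -0.     -0.0838] t 0.1 pos [0.1526 0.6058 0.2308] F [0.7 0.  0.4] w 0.0856
```

move_arm:
  steps:
    - {"x": -0.85, "y": -0.45, "z": 0.1, "rx": 0, "ry": 0, "rz": -0.084}
    - {"x": -0.85, "y": -0.45, "z": 0.1, "rx": 0, "ry": 0, "rz": -0.084}
    - {"x": -0.85, "y": -0.45, "z": 0.1, "rx": 0, "ry": 0, "rz": -0.084}
    - {"x": -0.85, "y": -0.45, "z": 0.1, "rx": 0, "ry": 0, "rz": -0.084}
    - {"x": -0.85, "y": -0.45, "z": 0.1, "rx": 0, "ry": 0, "rz": -0.084}
    - {"x": -0.85, "y": -0.45, "z": 0.1, "rx": 0, "ry": 0, "rz": -0.084}
    - {"x": -0.85, "y": -0.45, "z": 0.1, "rx": 0, "ry": 0, "rz": -0.084}
    - {"x": -0.85, "y": -0.45, "z": 0.1, "rx": 0, "ry": 0, "rz": -0.084}
  hand: 0.2
  newtons: 30

```text
t: 0.9
eef_pos: [0.4486, 0.3387, 0.1898]
ee_rot: [-0.0, -0.14, 0.99, -0.0]
ft_force: [0.6, 1.0, 0.6]
width: 0.0683
gripper_force: 0.0
```

```bash
python3 go.py .509 .285 .1 .28
```

```text
shift [-0.0864 -0.1367  0.1795] turn [-0.     -0.      0.0002] t 0.9 pos [0.4486 0.3387 0.1898] F [0.6 1.  0.6] w 0.0683
```

move_arm:
  steps:
    - {"x": -0.086, "y": -0.137, "z": 0.18, "rx": 0, "ry": 0, "rz": 0}
    - {"x": -0.086, "y": -0.137, "z": 0.18, "rx": 0, "ry": 0, "rz": 0}
    - {"x": -0.086, "y": -0.137, "z": 0.18, "rx": 0, "ry": 0, "rz": 0}
    - {"x": -0.086, "y": -0.137, "z": 0.18, "rx": 0, "ry": 0, "rz": 0}
    - {"x": -0.086, "y": -0.137, "z": 0.18, "rx": 0, "ry": 0, "rz": 0}

```text
t: 1.4
eef_pos: [0.5072, 0.2874, 0.1004]
ee_rot: [-0.0, -0.14, 0.99, 0.0]
ft_force: [-0.3, -0.3, 1.5]
width: 0.0683
gripper_force: 0.0
```

```bash
python3 go.py .509 .285 .012 .28; python3 - <<'E'
from workcell import eyes
from h import *
T=eyes.grab_frame('top');S=eyes.grab_frame('scene')
print(proj(T,[[.509,.285,.1]]),proj(S,[[.509,.285,.1]]))
cv2.imwrite('pics/a.png',np.hstack([tile(T,95,140,100,120,4),tile(S,320,150,100,120,4)]))
E
```

```text
shift [-0.0022 -0.0057  0.1769] turn [ 0.0001 -0.      0.0002] t 1.4 pos [0.5072 0.2874 0.1004] F [-0.3 -0.3  1.5] w 0.0683
[[150.80937712 194.54308933]] [[374.73571706 201.37167067]]
```

View pics/a.png

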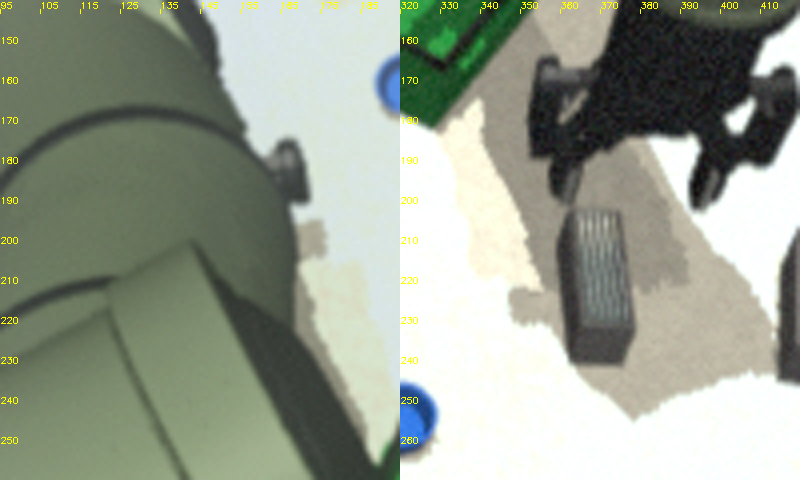

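The scene view shows the open fingers straddling the full rack, tips at about (361,201) and (396,202), centred on it within a few mm. Descending to grasp.

move_arm:
  steps:
    - {"x": -0.002, "y": -0.004, "z": 0.1, "rx": 0, "ry": 0, "rz": 0}
    - {"x": -0.002, "y": -0.004, "z": 0.15, "rx": 0, "ry": 0, "rz": 0}
    - {"x": -0.002, "y": -0.004, "z": 0.176, "rx": 0, "ry": 0, "rz": 0}
    - {"x": -0.002, "y": -0.004, "z": 0.176, "rx": 0, "ry": 0, "rz": 0}
    - {"x": -0.002, "y": -0.004, "z": 0.176, "rx": 0, "ry": 0, "rz": 0}

```text
t: 2.0
eef_pos: [0.5096, 0.2857, 0.0134]
ee_rot: [0.001, -0.14, 0.99, 0.0]
ft_force: [-0.8, 0.3, -0.3]
width: 0.0683
gripper_force: 0.0
```

move_arm:
  steps:
    - {"x": 0, "y": 0, "z": 0, "rx": 0, "ry": 0, "rz": 0}
    - {"x": 0, "y": 0, "z": 0, "rx": 0, "ry": 0, "rz": 0}
    - {"x": 0, "y": 0, "z": 0, "rx": 0, "ry": 0, "rz": 0}
    - {"x": 0, "y": 0, "z": 0, "rx": 0, "ry": 0, "rz": 0}
    - {"x": 0, "y": 0, "z": 0, "rx": 0, "ry": 0, "rz": 0}
    - {"x": 0, "y": 0, "z": 0, "rx": 0, "ry": 0, "rz": 0}
    - {"x": 0, "y": 0, "z": 0, "rx": 0, "ry": 0, "rz": 0}
  hand: 1
  newtons: 30

```text
t: 2.7
eef_pos: [0.5097, 0.2851, 0.0131]
ee_rot: [0.001, -0.14, 0.99, 0.0]
ft_force: [-2.4, -0.9, 10.5]
width: 0.0311
gripper_force: 29.6
```

move_arm:
  steps:
    - {"x": 0, "y": 0, "z": -0.03, "rx": 0, "ry": 0, "rz": 0}
    - {"x": 0, "y": 0, "z": -0.1, "rx": 0, "ry": 0, "rz": 0}
    - {"x": 0, "y": 0, "z": -0.2, "rx": 0, "ry": 0, "rz": 0}
    - {"x": 0, "y": 0, "z": -0.3, "rx": 0, "ry": 0, "rz": 0}
    - {"x": 0, "y": 0, "z": -0.3, "rx": 0, "ry": 0, "rz": 0}
    - {"x": 0, "y": 0, "z": -0.3, "rx": 0, "ry": 0, "rz": 0}

```text
t: 3.3
eef_pos: [0.5096, 0.285, 0.1641]
ee_rot: [0.001, -0.14, 0.99, 0.001]
ft_force: [-0.0, 0.1, -1.4]
width: 0.0316
gripper_force: 30.8
```

```bash
python3 go.py .5276 .0035 .16 -.16; python3 go.py .5276 .0035 .016 -.16
```

```text
shift [ 0.1215 -0.5509  0.0074] turn [0.0002 0.0004 0.0701] t 3.3 pos [0.5096 0.285  0.1641] F [-0.   0.1 -1.4] w 0.0316
shift [ 0.1223 -0.5511  0.2954] turn [0.0002 0.0004 0.0701] t 3.3 pos [0.5096 0.285  0.1641] F [-0.   0.1 -1.4] w 0.0316
```

move_arm:
  steps:
    - {"x": 0.02, "y": -0.08, "z": 0, "rx": 0, "ry": 0, "rz": 0.015}
    - {"x": 0.122, "y": -0.551, "z": 0, "rx": 0, "ry": 0, "rz": 0.07}
    - {"x": 0.122, "y": -0.551, "z": 0, "rx": 0, "ry": 0, "rz": 0.07}
    - {"x": 0.122, "y": -0.551, "z": 0, "rx": 0, "ry": 0, "rz": 0.07}
    - {"x": 0.122, "y": -0.551, "z": 0, "rx": 0, "ry": 0, "rz": 0.07}
    - {"x": 0.122, "y": -0.551, "z": 0, "rx": 0, "ry": 0, "rz": 0.07}
    - {"x": 0.122, "y": -0.551, "z": 0, "rx": 0, "ry": 0, "rz": 0.07}
    - {"x": 0.122, "y": -0.551, "z": 0, "rx": 0, "ry": 0, "rz": 0.07}

```text
t: 4.1
eef_pos: [0.5264, 0.0025, 0.1613]
ee_rot: [-0.001, 0.08, 0.997, -0.0]
ft_force: [-0.3, 1.1, -1.6]
width: 0.0318
gripper_force: 30.7
```

move_arm:
  steps:
    - {"x": 0, "y": 0, "z": 0, "rx": 0, "ry": 0, "rz": 0}
    - {"x": 0, "y": 0, "z": 0, "rx": 0, "ry": 0, "rz": 0}

```text
t: 4.3
eef_pos: [0.5268, 0.0045, 0.1618]
ee_rot: [-0.0, 0.078, 0.997, 0.0]
ft_force: [0.2, -1.4, -2.3]
width: 0.0319
gripper_force: 30.7
```

```bash
python3 go.py .5276 .0035 .026 -.16; python3 - <<'E'
from workcell import eyes
from h import *
T=eyes.grab_frame('top');S=eyes.grab_frame('scene')
cv2.imwrite('pics/b.png',np.hstack([tile(T,200,110,100,140,4),tile(S,200,110,100,140,4)]))
E
```

```text
shift [-0.0022 -0.0018  0.2715] turn [ 0.     -0.0001  0.0005] t 4.3 pos [0.5268 0.0045 0.1618] F [ 0.2 -1.4 -2.3] w 0.0319
```

View pics/b.png

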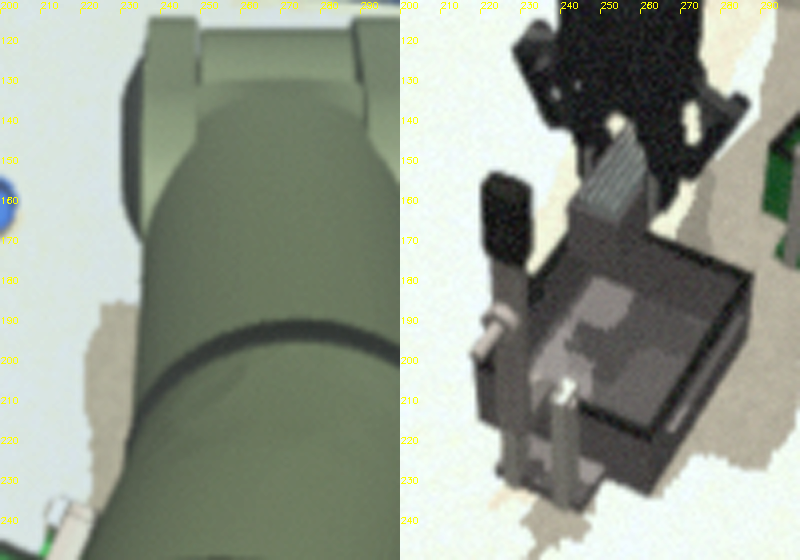

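The scene view shows the rack held level above the box and parallel to its x axis. The lever leans back, clear of the hand. Lowering slowly.

move_arm:
  steps:
    - {"x": -0.002, "y": -0.002, "z": 0.06, "rx": 0, "ry": 0, "rz": 0}
    - {"x": -0.002, "y": -0.002, "z": 0.12, "rx": 0, "ry": 0, "rz": 0}
    - {"x": -0.002, "y": -0.002, "z": 0.18, "rx": 0, "ry": 0, "rz": 0}
    - {"x": -0.002, "y": -0.002, "z": 0.23, "rx": 0, "ry": 0, "rz": 0}
    - {"x": -0.002, "y": -0.002, "z": 0.27, "rx": 0, "ry": 0, "rz": 0}
    - {"x": -0.002, "y": -0.002, "z": 0.275, "rx": 0, "ry": 0, "rz": 0}
    - {"x": -0.002, "y": -0.002, "z": 0.275, "rx": 0, "ry": 0, "rz": 0}

```text
t: 5.1
eef_pos: [0.5277, 0.0024, 0.0246]
ee_rot: [-0.0, 0.079, 0.997, -0.0]
ft_force: [-0.0, -0.4, -0.9]
width: 0.0314
gripper_force: 30.7
```

move_arm:
  steps:
    - {"x": 0, "y": 0, "z": 0.004, "rx": 0, "ry": 0, "rz": 0}
    - {"x": 0, "y": 0, "z": 0.008, "rx": 0, "ry": 0, "rz": 0}
    - {"x": 0, "y": 0, "z": 0.008, "rx": 0, "ry": 0, "rz": 0}

```text
t: 5.4
eef_pos: [0.5281, 0.0022, 0.021]
ee_rot: [0.0, 0.079, 0.997, 0.0]
ft_force: [-0.5, 0.7, -0.5]
width: 0.0313
gripper_force: 30.7
```

move_arm:
  steps:
    - {"x": 0, "y": 0, "z": 0.003, "rx": 0, "ry": 0, "rz": 0}
    - {"x": 0, "y": 0, "z": 0.005, "rx": 0, "ry": 0, "rz": 0}
    - {"x": 0, "y": 0, "z": 0.005, "rx": 0, "ry": 0, "rz": 0}

```text
t: 5.7
eef_pos: [0.5279, 0.0021, 0.0182]
ee_rot: [0.0, 0.079, 0.997, 0.0]
ft_force: [0.3, 0.8, 0.1]
width: 0.0314
gripper_force: 30.9
```

```bash
python3 go.py .5276 .0035 .018 -.16
```

```text
shift [0.0011 0.0027 0.0003] turn [0.     0.     0.0002] t 5.7 pos [0.5279 0.0021 0.0182] F [0.3 0.8 0.1] w 0.0314
```

move_arm:
  steps:
    - {"x": 0, "y": 0, "z": 0.002, "rx": 0, "ry": 0, "rz": 0}
    - {"x": 0, "y": 0, "z": 0.002, "rx": 0, "ry": 0, "rz": 0}
    - {"x": 0, "y": 0, "z": 0.002, "rx": 0, "ry": 0, "rz": 0}

```text
t: 6.0
eef_pos: [0.5279, 0.0021, 0.0181]
ee_rot: [0.0, 0.079, 0.997, 0.0]
ft_force: [-8.4, 0.5, 27.1]
width: 0.0318
gripper_force: 34.3
```

move_arm:
  steps:
    - {"x": 0, "y": 0, "z": -0.002, "rx": 0, "ry": 0, "rz": 0}
    - {"x": 0, "y": 0, "z": -0.002, "rx": 0, "ry": 0, "rz": 0}
    - {"x": 0, "y": 0, "z": -0.002, "rx": 0, "ry": 0, "rz": 0}
    - {"x": 0, "y": 0, "z": -0.002, "rx": 0, "ry": 0, "rz": 0}
    - {"x": 0, "y": 0, "z": -0.002, "rx": 0, "ry": 0, "rz": 0}
  hand: 0.4

```text
t: 6.5
eef_pos: [0.5278, 0.002, 0.0179]
ee_rot: [-0.0, 0.079, 0.997, -0.0]
ft_force: [-0.3, -0.3, 0.4]
width: 0.0515
gripper_force: 0.0
```

move_arm:
  steps:
    - {"x": 0, "y": 0, "z": -0.05, "rx": 0, "ry": 0, "rz": 0}
    - {"x": 0, "y": 0, "z": -0.14, "rx": 0, "ry": 0, "rz": 0}
    - {"x": 0, "y": 0, "z": -0.24, "rx": 0, "ry": 0, "rz": 0}
    - {"x": 0, "y": 0, "z": -0.3, "rx": 0, "ry": 0, "rz": 0}
    - {"x": 0, "y": 0, "z": -0.3, "rx": 0, "ry": 0, "rz": 0}
    - {"x": 0, "y": 0, "z": -0.3, "rx": 0, "ry": 0, "rz": 0}

```text
t: 7.1
eef_pos: [0.528, 0.0021, 0.1684]
ee_rot: [0.001, 0.079, 0.997, 0.0]
ft_force: [-0.2, -0.1, -0.3]
width: 0.0513
gripper_force: 0.0
```

```bash
python3 go.py .487 -.307 .09 -.222
```

```text
shift [-0.0167 -0.6234  0.1567] turn [0.0001 0.0002 0.0101] t 7.1 pos [0.528  0.0021 0.1684] F [-0.2 -0.1 -0.3] w 0.0513
```

move_arm:
  steps:
    - {"x": -0.017, "y": -0.623, "z": 0, "rx": 0, "ry": 0, "rz": 0.01}
    - {"x": -0.017, "y": -0.623, "z": 0, "rx": 0, "ry": 0, "rz": 0.01}
    - {"x": -0.017, "y": -0.623, "z": 0.05, "rx": 0, "ry": 0, "rz": 0.01}
    - {"x": -0.017, "y": -0.623, "z": 0.157, "rx": 0, "ry": 0, "rz": 0.01}
    - {"x": -0.017, "y": -0.623, "z": 0.157, "rx": 0, "ry": 0, "rz": 0.01}
    - {"x": -0.017, "y": -0.623, "z": 0.157, "rx": 0, "ry": 0, "rz": 0.01}
    - {"x": -0.017, "y": -0.623, "z": 0.157, "rx": 0, "ry": 0, "rz": 0.01}
    - {"x": -0.017, "y": -0.623, "z": 0.157, "rx": 0, "ry": 0, "rz": 0.01}

```text
t: 7.9
eef_pos: [0.4839, -0.3102, 0.0863]
ee_rot: [-0.002, 0.113, 0.994, -0.0]
ft_force: [-0.4, 0.1, -0.0]
width: 0.0509
gripper_force: 0.0
```

move_arm:
  steps:
    - {"x": 0, "y": 0, "z": 0, "rx": 0, "ry": 0, "rz": 0}
    - {"x": 0, "y": 0, "z": 0, "rx": 0, "ry": 0, "rz": 0}

```text
t: 8.1
eef_pos: [0.4871, -0.3056, 0.0891]
ee_rot: [-0.0, 0.11, 0.994, 0.0]
ft_force: [0.3, -1.1, -0.6]
width: 0.0513
gripper_force: 0.0
```

```bash
python3 go.py .487 -.307 .017 -.222; python3 - <<'E'
from workcell import eyes
from h import *
T=eyes.grab_frame('top');S=eyes.grab_frame('scene')
pickle.dump((T,S),open('c.pkl','wb'))
def ov(f,c,h,t,u,v,w,hh,k):
    img=tile(f,u,v,w,hh,k)
    for (x,y,a,lx,ly,z,col) in c:
        M=np.array([[np.cos(a),-np.sin(a)],[np.sin(a),np.cos(a)]])
        P=np.c_[(np.array([[1,1],[1,-1],[-1,-1],[-1,1]])*[lx/2,ly/2])@M.T+[x,y],[z]*4]
        p=(proj(f,P)-[u,v]+.375)*k
        cv2.polylines(img,[np.round(p*8).astype('int32')],True,col,1,cv2.LINE_AA,3)
    return img
bx=(.5378,.0027,-.16); ld=(.487,-.307,-.222)
C=[(*bx,.14,.12,.066,(0,0,255)),(*bx,.14,.12,0,(255,0,0)),(*bx,.13,.11,.005,(0,255,0)),(*ld,.148,.128,.012,(0,0,255)),(*ld,.052,.026,.046,(0,255,0))]
k=4
m=lambda a,b:np.hstack([a,b])
cv2.imwrite('pics/c.png',np.vstack([m(ov(T,C,0,0,215,155,90,80,4),ov(S,C,0,0,205,155,90,80,4)),m(ov(T,C,0,0,335,190,90,70,4),ov(S,C,0,0,105,120,90,70,4))]))
E
```

```text
shift [-0.0005 -0.0029  0.1442] turn [ 0.0001 -0.0001  0.0002] t 8.1 pos [ 0.4871 -0.3056  0.0891] F [ 0.3 -1.1 -0.6] w 0.0513
```

View pics/c.png

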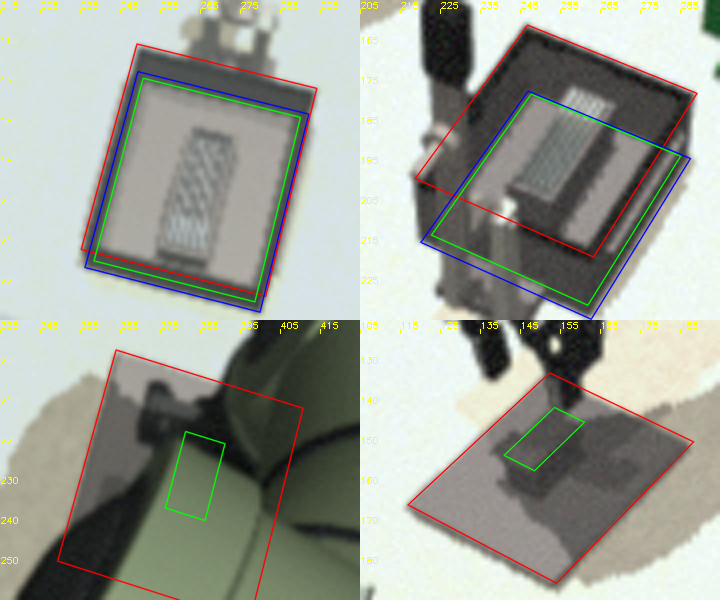

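The overlay fits box and lid within about 1 px in both views, and the rack stands upright inside the box. I'll use the rack, whose release position is known, to calibrate the camera bias.

```bash
python3 - <<'E'
from h import *
T,S=pickle.load(open('c.pkl','rb'))
a=-.16;c=np.array([.5278,.0021]);M=np.array([[np.cos(a),-np.sin(a)],[np.sin(a),np.cos(a)]])
def ov(f,u,v):
    k=8;img=tile(f,u,v,50,72,k)
    P=np.c_[(np.array([[1,1],[1,-1],[-1,-1],[-1,1]])*[.043,.016])@M.T+c,[.047]*4]
    p=(proj(f,P)-[u,v]+.375)*k
    cv2.polylines(img,[np.round(p*8).astype('int32')],True,(0,0,255),1,cv2.LINE_AA,3);return img
cv2.imwrite('pics/d.png',np.hstack([ov(T,240,165),ov(S,235,160)]))
E
```

```text
(no output)
```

View pics/d.png

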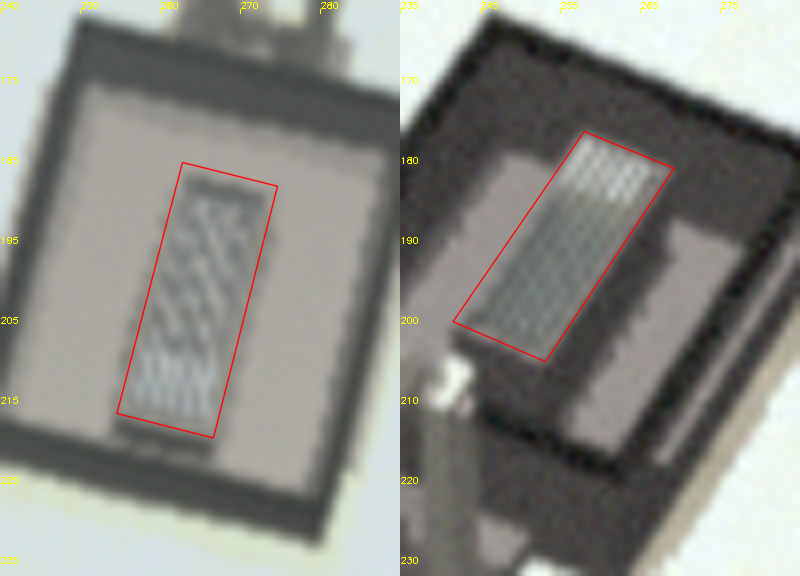

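The scene overlay lands on the rack, so that camera is unbiased. The top camera reads about 3 mm low in x and is good in y. Lid is at (0.4888, -0.307) and box at (0.539, 0.003). Grasping the lid.

```bash
python3 go.py .4886 -.307 .018 -.222
```

```text
shift [-0.0029 -0.0021  0.1433] turn [0.     0.     0.0003] t 8.2 pos [ 0.4874 -0.3057  0.0897] F [-0.6 -0.2 -0.4] w 0.0509
```

move_arm:
  steps:
    - {"x": -0.003, "y": -0.002, "z": 0.07, "rx": 0, "ry": 0, "rz": 0}
    - {"x": -0.003, "y": -0.002, "z": 0.12, "rx": 0, "ry": 0, "rz": 0}
    - {"x": -0.003, "y": -0.002, "z": 0.142, "rx": 0, "ry": 0, "rz": 0}
    - {"x": -0.003, "y": -0.002, "z": 0.142, "rx": 0, "ry": 0, "rz": 0}
    - {"x": -0.003, "y": -0.002, "z": 0.142, "rx": 0, "ry": 0, "rz": 0}

```text
t: 8.7
eef_pos: [0.4887, -0.3082, 0.0195]
ee_rot: [0.0, 0.11, 0.994, -0.0]
ft_force: [-0.5, -0.3, 1.6]
width: 0.0513
gripper_force: 0.0
```

move_arm:
  steps:
    - {"x": 0, "y": 0, "z": 0, "rx": 0, "ry": 0, "rz": 0}
    - {"x": 0, "y": 0, "z": 0, "rx": 0, "ry": 0, "rz": 0}
    - {"x": 0, "y": 0, "z": 0, "rx": 0, "ry": 0, "rz": 0}
    - {"x": 0, "y": 0, "z": 0, "rx": 0, "ry": 0, "rz": 0}
    - {"x": 0, "y": 0, "z": 0, "rx": 0, "ry": 0, "rz": 0}
    - {"x": 0, "y": 0, "z": 0, "rx": 0, "ry": 0, "rz": 0}
  hand: 1
  newtons: 60

```text
t: 9.3
eef_pos: [0.4888, -0.3085, 0.0199]
ee_rot: [0.001, 0.111, 0.994, -0.0]
ft_force: [-1.9, 1.7, 10.9]
width: 0.0252
gripper_force: 60.2
```

move_arm:
  steps:
    - {"x": 0, "y": 0, "z": -0.03, "rx": 0, "ry": 0, "rz": 0}
    - {"x": 0, "y": 0, "z": -0.1, "rx": 0, "ry": 0, "rz": 0}
    - {"x": 0, "y": 0, "z": -0.2, "rx": 0, "ry": 0, "rz": 0}
    - {"x": 0, "y": 0, "z": -0.27, "rx": 0, "ry": 0, "rz": 0}
    - {"x": 0, "y": 0, "z": -0.27, "rx": 0, "ry": 0, "rz": 0}
    - {"x": 0, "y": 0, "z": -0.27, "rx": 0, "ry": 0, "rz": 0}

```text
t: 9.9
eef_pos: [0.4884, -0.3082, 0.1549]
ee_rot: [0.001, 0.111, 0.994, -0.0]
ft_force: [0.2, 0.1, -2.2]
width: 0.0248
gripper_force: 59.5
```

```bash
python3 go.py .5393 .0027 .15 -.16
```

```text
shift [0.0374 0.629  0.0095] turn [-0.0001  0.0003 -0.0098] t 9.9 pos [ 0.4884 -0.3082  0.1549] F [ 0.2  0.1 -2.2] w 0.0248
```

move_arm:
  steps:
    - {"x": 0.005, "y": 0.08, "z": 0, "rx": 0, "ry": 0, "rz": -0.002}
    - {"x": 0.037, "y": 0.63, "z": 0, "rx": 0, "ry": 0, "rz": -0.01}
    - {"x": 0.037, "y": 0.63, "z": 0, "rx": 0, "ry": 0, "rz": -0.01}
    - {"x": 0.037, "y": 0.63, "z": 0, "rx": 0, "ry": 0, "rz": -0.01}
    - {"x": 0.037, "y": 0.63, "z": 0, "rx": 0, "ry": 0, "rz": -0.01}
    - {"x": 0.037, "y": 0.63, "z": 0, "rx": 0, "ry": 0, "rz": -0.01}
    - {"x": 0.037, "y": 0.63, "z": 0, "rx": 0, "ry": 0, "rz": -0.01}
    - {"x": 0.037, "y": 0.63, "z": 0, "rx": 0, "ry": 0, "rz": -0.01}

```text
t: 10.7
eef_pos: [0.539, 0.0077, 0.1525]
ee_rot: [-0.001, 0.076, 0.997, 0.001]
ft_force: [0.3, -0.7, -1.8]
width: 0.0248
gripper_force: 59.6
```

move_arm:
  steps:
    - {"x": 0, "y": 0, "z": 0, "rx": 0, "ry": 0, "rz": 0}
    - {"x": 0, "y": 0, "z": 0, "rx": 0, "ry": 0, "rz": 0}
    - {"x": 0, "y": 0, "z": 0, "rx": 0, "ry": 0, "rz": 0}

```text
t: 11.0
eef_pos: [0.5391, 0.0019, 0.1533]
ee_rot: [-0.0, 0.08, 0.997, -0.0]
ft_force: [0.7, 0.3, -2.8]
width: 0.0251
gripper_force: 59.6
```

```bash
python3 go.py .5393 .0027 .094 -.16
```

```text
shift [-0.0002  0.0018  0.1186] turn [-0.0001 -0.0001 -0.0001] t 11.0 pos [0.5391 0.0019 0.1533] F [ 0.7  0.3 -2.8] w 0.0251
```

Lower to about 7 mm above the gasket, then check alignment.

move_arm:
  steps:
    - {"x": 0, "y": 0.002, "z": 0.05, "rx": 0, "ry": 0, "rz": 0}
    - {"x": 0, "y": 0.002, "z": 0.1, "rx": 0, "ry": 0, "rz": 0}
    - {"x": 0, "y": 0.002, "z": 0.12, "rx": 0, "ry": 0, "rz": 0}
    - {"x": 0, "y": 0.002, "z": 0.12, "rx": 0, "ry": 0, "rz": 0}
    - {"x": 0, "y": 0.002, "z": 0.12, "rx": 0, "ry": 0, "rz": 0}

```text
t: 11.5
eef_pos: [0.5399, 0.0038, 0.0942]
ee_rot: [0.0, 0.08, 0.997, -0.0]
ft_force: [-0.4, -0.9, -1.6]
width: 0.0248
gripper_force: 59.6
```

```bash
python3 go.py .5393 .0027 .0805 -.16; python3 - <<'E'
from workcell import eyes, monitor
from h import *
S=eyes.grab_frame('scene');pickle.dump(S,open('e.pkl','wb'))
z=monitor.observe()['eef_pos'][2]-.0195+.012
k=8;u,v=205,150;img=tile(S,u,v,100,75,k)
for (x,y,lx,ly,zz,col) in((.5393,.0027,.148,.128,z,(0,0,255)),(.5393,.0027,.148,.128,z-.007,(255,0,255)),(.5393,.0027,.14,.12,0,(255,0,0)),(.5393,.0027,.14,.12,.062,(0,255,0))):
    a=-.16;M=np.array([[np.cos(a),-np.sin(a)],[np.sin(a),np.cos(a)]])
    P=np.c_[(np.array([[1,1],[1,-1],[-1,-1],[-1,1]])*[lx/2,ly/2])@M.T+[x,y],[zz]*4]
    p=(proj(S,P)-[u,v]+.375)*k
    cv2.polylines(img,[np.round(p*8).astype('int32')],True,col,1,cv2.LINE_AA,3)
cv2.imwrite('pics/e.png',img)
E
```

```text
shift [ 0.0009 -0.0023  0.0275] turn [0.     0.0001 0.0001] t 11.5 pos [0.5399 0.0038 0.0942] F [-0.4 -0.9 -1.6] w 0.0248
```

View pics/e.png

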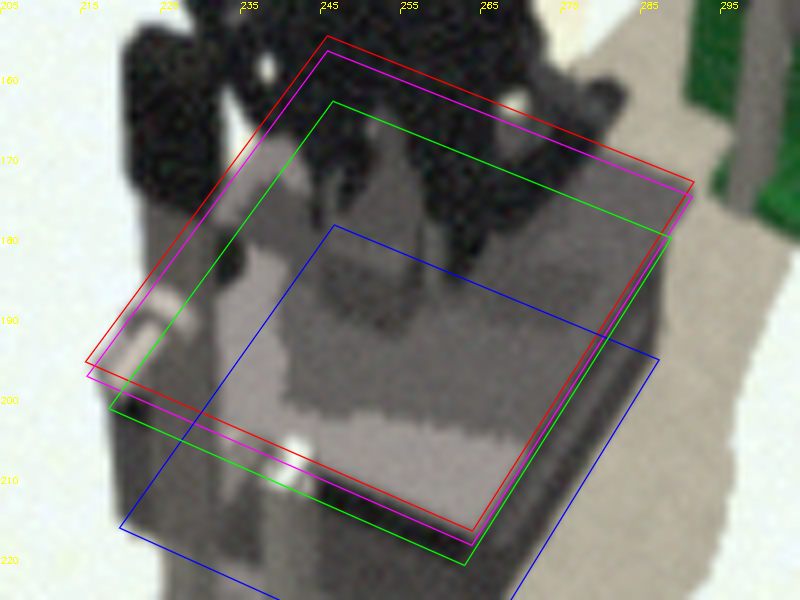

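The lid overlay (top edge near (473,530), right corner (690,185)) and the box edges (right wall at u≈660) agree within about 1 mm of each other. Lowering by feel.

move_arm:
  steps:
    - {"x": 0.001, "y": -0.001, "z": 0.008, "rx": 0, "ry": 0, "rz": 0}
    - {"x": 0.001, "y": -0.001, "z": 0.014, "rx": 0, "ry": 0, "rz": 0}
    - {"x": 0.001, "y": -0.001, "z": 0.018, "rx": 0, "ry": 0, "rz": 0}
    - {"x": 0.001, "y": -0.001, "z": 0.018, "rx": 0, "ry": 0, "rz": 0}

```text
t: 11.95
eef_pos: [0.5389, 0.0037, 0.0843]
ee_rot: [-0.0, 0.079, 0.997, -0.0]
ft_force: [0.2, -0.5, -2.8]
width: 0.025
gripper_force: 59.6
```

move_arm:
  steps:
    - {"x": 0, "y": 0, "z": 0.004, "rx": 0, "ry": 0, "rz": 0}
    - {"x": 0, "y": 0, "z": 0.008, "rx": 0, "ry": 0, "rz": 0}
    - {"x": 0, "y": 0, "z": 0.008, "rx": 0, "ry": 0, "rz": 0}

```text
t: 12.25
eef_pos: [0.5391, 0.0037, 0.0804]
ee_rot: [0.0, 0.079, 0.997, -0.0]
ft_force: [-0.3, -0.7, 0.0]
width: 0.0249
gripper_force: 60.1
```

move_arm:
  steps:
    - {"x": 0, "y": 0, "z": 0, "rx": 0, "ry": 0, "rz": 0}
    - {"x": 0, "y": 0, "z": 0, "rx": 0, "ry": 0, "rz": 0}
    - {"x": 0, "y": 0, "z": 0, "rx": 0, "ry": 0, "rz": 0}
    - {"x": 0, "y": 0, "z": 0, "rx": 0, "ry": 0, "rz": 0}
    - {"x": 0, "y": 0, "z": 0, "rx": 0, "ry": 0, "rz": 0}
  hand: 0.4

```text
t: 12.75
eef_pos: [0.539, 0.0038, 0.0806]
ee_rot: [0.0, 0.079, 0.997, -0.0]
ft_force: [-0.1, 0.1, 0.1]
width: 0.0514
gripper_force: 0.0
```

move_arm:
  steps:
    - {"x": 0, "y": 0, "z": -0.05, "rx": 0, "ry": 0, "rz": 0}
    - {"x": 0, "y": 0, "z": -0.15, "rx": 0, "ry": 0, "rz": 0}
    - {"x": 0, "y": 0, "z": -0.25, "rx": 0, "ry": 0, "rz": 0}
    - {"x": 0.1, "y": 0, "z": -0.35, "rx": 0, "ry": 0, "rz": 0}
    - {"x": 0.2, "y": 0, "z": -0.45, "rx": 0, "ry": 0, "rz": 0}
    - {"x": 0.2, "y": 0, "z": -0.5, "rx": 0, "ry": 0, "rz": 0}
    - {"x": 0.2, "y": 0, "z": -0.5, "rx": 0, "ry": 0, "rz": 0}
    - {"x": 0.2, "y": 0, "z": -0.5, "rx": 0, "ry": 0, "rz": 0}
  hand: 1

```text
t: 13.55
eef_pos: [0.4404, 0.0198, 0.3324]
ee_rot: [0.002, 0.079, 0.997, 0.001]
ft_force: [0.3, -0.3, -1.4]
width: 0.0002
gripper_force: 0.0
```

```bash
python3 - <<'E'
from workcell import eyes
from h import *
T0=pickle.load(open('top.pkl','rb'));S0=pickle.load(open('scene.pkl','rb'))
a=-.16;bx=np.array([.5393,.003,0]);X=np.array([np.cos(a),np.sin(a),0]);Z=np.array([0,0,1.])
def lev(th,s,n): return bx+.095*X+.103*Z+s*(-np.cos(th)*X+np.sin(th)*Z)+n*(np.sin(th)*X+np.cos(th)*Z)
for th in np.arange(1.5,2.05,.1):
    print(round(th,2),[np.round(proj(f,lev(th,s,.026))[0],1) for f in(T0,S0) for s in(.19,.138)],np.round(lev(th,.164,.034),3))
S=eyes.grab_frame('scene');pickle.dump(S,open('f.pkl','wb'))
k=8;u,v=205,150;img=tile(S,u,v,100,75,k)
for (lx,ly,zz,col) in((.148,.128,.073,(0,0,255)),(.052,.026,.107,(0,255,0))):
    M=np.array([[np.cos(a),-np.sin(a)],[np.sin(a),np.cos(a)]])
    P=np.c_[(np.array([[1,1],[1,-1],[-1,-1],[-1,1]])*[lx/2,ly/2])@M.T+bx[:2],[zz]*4]
    cv2.polylines(img,[np.round((proj(S,P)-[u,v]+.375)*k*8).astype('int32')],True,col,1,cv2.LINE_AA,3)
cv2.imwrite('pics/f.png',img)
E
```

```text
1.5 [array([279.1, 124.7]), array([278.3, 131.8]), array([228.6, 153.5]), array([228.6, 172.3])] [ 0.655 -0.016  0.269]
1.6 [array([281.2, 117.1]), array([279.7, 126.5]), array([223.6, 160.8]), array([225.2, 177.7])] [ 0.671 -0.018  0.266]
1.7 [array([283.1, 110. ]), array([281. , 121.7]), array([218.7, 168.8]), array([221.8, 183.6])] [ 0.687 -0.021  0.261]
1.8 [array([284.9, 103.6]), array([282.3, 117.3]), array([213.9, 177.3]), array([218.5, 189.7])] [ 0.703 -0.023  0.255]
1.9 [array([286.5,  97.9]), array([283.4, 113.5]), array([209.2, 186.3]), array([215.4, 196.1])] [ 0.717 -0.026  0.247]
2.0 [array([288. ,  93.1]), array([284.4, 110.2]), array([204.9, 195.6]), array([212.6, 202.6])] [ 0.731 -0.028  0.238]
```

View pics/f.png

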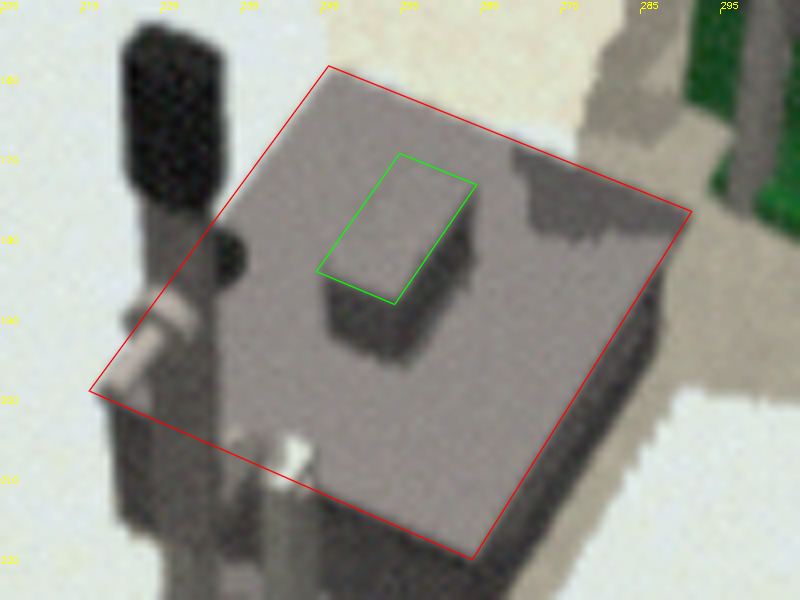

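The lid overlay coincides with the image: the lid sits level and centred, grip block at (396,230). The lever is at about 1.53 rad, handle around (172,115), and its handle centre is near (0.66, -0.017, 0.268). I'll go behind the handle with closed fingers.

```bash
python3 go.py .702 -.0233 .38 -.16
```

```text
shift [-0.5303 -0.0021 -0.0973] turn [0.0001 0.0002 0.0002] t 13.6 pos [0.4404 0.0197 0.3309] F [ 0.6  0.1 -0.6] w 0.0002
```

move_arm:
  steps:
    - {"x": 0, "y": 0, "z": -0.1, "rx": 0, "ry": 0, "rz": 0}
    - {"x": -0.53, "y": -0.002, "z": -0.1, "rx": 0, "ry": 0, "rz": 0}
    - {"x": -0.53, "y": -0.002, "z": -0.1, "rx": 0, "ry": 0, "rz": 0}
    - {"x": -0.53, "y": -0.002, "z": -0.1, "rx": 0, "ry": 0, "rz": 0}
    - {"x": -0.53, "y": -0.002, "z": -0.1, "rx": 0, "ry": 0, "rz": 0}
    - {"x": -0.53, "y": -0.002, "z": -0.1, "rx": 0, "ry": 0, "rz": 0}
    - {"x": -0.53, "y": -0.002, "z": -0.1, "rx": 0, "ry": 0, "rz": 0}
    - {"x": -0.53, "y": -0.002, "z": -0.1, "rx": 0, "ry": 0, "rz": 0}

```text
t: 14.4
eef_pos: [0.7034, -0.0241, 0.3759]
ee_rot: [-0.002, 0.08, 0.997, -0.001]
ft_force: [0.3, 0.6, 0.6]
width: -0.0
gripper_force: 0.0
```

```bash
python3 go.py .702 -.0233 .26 -.16
```

```text
shift [0.002  0.0015 0.2318] turn [-0.0003 -0.0007  0.0001] t 14.4 pos [ 0.7034 -0.0241  0.3759] F [0.3 0.6 0.6] w -0.0
```

move_arm:
  steps:
    - {"x": 0, "y": 0, "z": 0.08, "rx": 0, "ry": 0, "rz": 0}
    - {"x": 0, "y": 0, "z": 0.16, "rx": 0, "ry": 0, "rz": 0}
    - {"x": 0, "y": 0, "z": 0.23, "rx": 0, "ry": 0, "rz": 0}
    - {"x": 0, "y": 0, "z": 0.23, "rx": 0, "ry": 0, "rz": 0}
    - {"x": 0, "y": 0, "z": 0.23, "rx": 0, "ry": 0, "rz": 0}

```text
t: 14.9
eef_pos: [0.7016, -0.0234, 0.2658]
ee_rot: [-0.0, 0.079, 0.997, -0.0]
ft_force: [0.3, -0.2, 1.2]
width: 0.0004
gripper_force: 0.0
```

move_arm:
  steps:
    - {"x": 0.02, "y": 0, "z": 0, "rx": 0, "ry": 0, "rz": 0}
    - {"x": 0.04, "y": 0, "z": 0, "rx": 0, "ry": 0, "rz": 0}
    - {"x": 0.06, "y": 0, "z": 0, "rx": 0, "ry": 0, "rz": 0}
    - {"x": 0.08, "y": 0, "z": 0, "rx": 0, "ry": 0, "rz": 0}
    - {"x": 0.08, "y": 0, "z": 0, "rx": 0, "ry": 0, "rz": 0}

```text
t: 15.4
eef_pos: [0.6627, -0.017, 0.2683]
ee_rot: [0.002, 0.079, 0.997, 0.0]
ft_force: [1.1, -0.2, -0.0]
width: -0.0
gripper_force: 0.0
```

```bash
cat > lev.py <<'E'
# prints TCP position relative to hinge (box frame) and shift shares to put finger corner on the handle top face at each angle
from h import *; from workcell import monitor
a=-.16;bx=np.array([.5393,.003,0]);X=np.array([np.cos(a),np.sin(a),0]);H=bx+.095*X+[0,0,.103]
s=monitor.observe();d=s['eef_pos']-H
c=np.array([d@X,d@[-np.sin(a),np.cos(a),0],d[2]]);F=s['ft_force']
print('t',s['t'],'rel hinge',np.round(c,4),'F along X,z',np.round([F@X,F[2]],1))
for th in np.arange(1.5,-.01,-.1):
    C=.164*np.array([-np.cos(th),np.sin(th)])+.034*np.array([np.sin(th),np.cos(th)])+[.011*np.sin(th),0]
    print(round(th,2),'x',round(-(C[0]-c[0])/.5,3),'z',round(-(C[1]-c[2])/.5,3))
E
python3 lev.py
```

```text
t 15.4 rel hinge [ 3.000e-02 -1.000e-04  1.653e-01] F along X,z [ 1.1 -0. ]
1.5 x -0.007 z -0.001
1.4 x 0.027 z -0.004
1.3 x 0.061 z -0.004
1.2 x 0.095 z 0.0
1.1 x 0.129 z 0.007
1.0 x 0.162 z 0.018
0.9 x 0.193 z 0.031
0.8 x 0.224 z 0.048
0.7 x 0.253 z 0.067
0.6 x 0.28 z 0.089
0.5 x 0.305 z 0.114
0.4 x 0.327 z 0.14
0.3 x 0.347 z 0.169
0.2 x 0.364 z 0.199
0.1 x 0.377 z 0.23
-0.0 x 0.388 z 0.263
```

move_arm:
  steps:
    - {"x": 0.014, "y": 0, "z": -0.002, "rx": 0, "ry": 0, "rz": 0}
    - {"x": 0.027, "y": 0, "z": -0.004, "rx": 0, "ry": 0, "rz": 0}
    - {"x": 0.044, "y": 0, "z": -0.004, "rx": 0, "ry": 0, "rz": 0}
    - {"x": 0.061, "y": 0, "z": -0.004, "rx": 0, "ry": 0, "rz": 0}

```text
t: 15.8
eef_pos: [0.6334, -0.0122, 0.2692]
ee_rot: [0.002, 0.079, 0.997, 0.0]
ft_force: [7.7, -0.3, -0.5]
width: -0.0
gripper_force: 3.2
```

move_arm:
  steps:
    - {"x": 0.017, "y": 0, "z": 0.002, "rx": 0, "ry": 0, "rz": 0}
    - {"x": 0.034, "y": 0, "z": 0.004, "rx": 0, "ry": 0, "rz": 0}
    - {"x": 0.051, "y": 0, "z": 0.007, "rx": 0, "ry": 0, "rz": 0}
    - {"x": 0.068, "y": 0, "z": 0.011, "rx": 0, "ry": 0, "rz": 0}
    - {"x": 0.085, "y": 0, "z": 0.016, "rx": 0, "ry": 0, "rz": 0}
    - {"x": 0.101, "y": 0, "z": 0.022, "rx": 0, "ry": 0, "rz": 0}
    - {"x": 0.117, "y": 0, "z": 0.029, "rx": 0, "ry": 0, "rz": 0}
    - {"x": 0.132, "y": 0, "z": 0.035, "rx": 0, "ry": 0, "rz": 0}

```text
t: 16.6
eef_pos: [0.5682, -0.0016, 0.2517]
ee_rot: [0.002, 0.079, 0.997, 0.0]
ft_force: [6.0, 0.4, 1.6]
width: -0.0001
gripper_force: 2.9
```

```bash
python3 lev.py
```

```text
t 16.6 rel hinge [-6.570e-02  1.000e-04  1.487e-01] F along X,z [5.8 1.6]
1.5 x -0.198 z -0.035
1.4 x -0.164 z -0.037
1.3 x -0.13 z -0.037
1.2 x -0.097 z -0.033
1.1 x -0.063 z -0.026
1.0 x -0.03 z -0.015
0.9 x 0.002 z -0.002
0.8 x 0.032 z 0.015
0.7 x 0.061 z 0.034
0.6 x 0.088 z 0.056
0.5 x 0.113 z 0.081
0.4 x 0.136 z 0.107
0.3 x 0.155 z 0.136
0.2 x 0.172 z 0.166
0.1 x 0.186 z 0.197
-0.0 x 0.197 z 0.229
```

move_arm:
  steps:
    - {"x": 0.017, "y": 0, "z": 0.006, "rx": 0, "ry": 0, "rz": 0}
    - {"x": 0.032, "y": 0, "z": 0.015, "rx": 0, "ry": 0, "rz": 0}
    - {"x": 0.047, "y": 0, "z": 0.024, "rx": 0, "ry": 0, "rz": 0}
    - {"x": 0.061, "y": 0, "z": 0.034, "rx": 0, "ry": 0, "rz": 0}
    - {"x": 0.075, "y": 0, "z": 0.045, "rx": 0, "ry": 0, "rz": 0}
    - {"x": 0.088, "y": 0, "z": 0.056, "rx": 0, "ry": 0, "rz": 0}
    - {"x": 0.101, "y": 0, "z": 0.068, "rx": 0, "ry": 0, "rz": 0}
    - {"x": 0.113, "y": 0, "z": 0.081, "rx": 0, "ry": 0, "rz": 0}

```text
t: 17.4
eef_pos: [0.5127, 0.0072, 0.2108]
ee_rot: [0.002, 0.079, 0.997, 0.0]
ft_force: [5.5, -0.6, 2.4]
width: -0.0002
gripper_force: 2.5
```

```bash
python3 lev.py
```

```text
t 17.4 rel hinge [-1.220e-01 -1.000e-04  1.078e-01] F along X,z [5.6 2.4]
1.5 x -0.31 z -0.116
1.4 x -0.277 z -0.119
1.3 x -0.243 z -0.119
1.2 x -0.209 z -0.115
1.1 x -0.175 z -0.108
1.0 x -0.142 z -0.097
0.9 x -0.111 z -0.084
0.8 x -0.08 z -0.067
0.7 x -0.051 z -0.048
0.6 x -0.024 z -0.026
0.5 x 0.001 z -0.001
0.4 x 0.023 z 0.025
0.3 x 0.043 z 0.054
0.2 x 0.06 z 0.084
0.1 x 0.073 z 0.115
-0.0 x 0.084 z 0.148
```

move_arm:
  steps:
    - {"x": 0.012, "y": 0, "z": 0.012, "rx": 0, "ry": 0, "rz": 0}
    - {"x": 0.023, "y": 0, "z": 0.025, "rx": 0, "ry": 0, "rz": 0}
    - {"x": 0.033, "y": 0, "z": 0.039, "rx": 0, "ry": 0, "rz": 0}
    - {"x": 0.043, "y": 0, "z": 0.054, "rx": 0, "ry": 0, "rz": 0}
    - {"x": 0.052, "y": 0, "z": 0.069, "rx": 0, "ry": 0, "rz": 0}

```text
t: 17.9
eef_pos: [0.487, 0.0114, 0.176]
ee_rot: [0.002, 0.079, 0.997, 0.0]
ft_force: [4.6, -0.3, 3.4]
width: -0.0001
gripper_force: 2.3
```

```bash
sed -i 's/arange(1.5,-.01,-.1)/arange(.3,-.03,-.02)/' lev.py; python3 lev.py
```

```text
t 17.9 rel hinge [-1.48e-01 -1.00e-04  7.30e-02] F along X,z [4.6 3.4]
0.3 x -0.009 z -0.016
0.28 x -0.006 z -0.01
0.26 x -0.002 z -0.004
0.24 x 0.001 z 0.002
0.22 x 0.004 z 0.008
0.2 x 0.008 z 0.014
0.18 x 0.011 z 0.02
0.16 x 0.013 z 0.027
0.14 x 0.016 z 0.033
0.12 x 0.019 z 0.039
0.1 x 0.021 z 0.046
0.08 x 0.024 z 0.052
0.06 x 0.026 z 0.058
0.04 x 0.028 z 0.065
0.02 x 0.03 z 0.071
-0.0 x 0.032 z 0.078
-0.02 x 0.034 z 0.085
```

move_arm:
  steps:
    - {"x": 0.003, "y": 0, "z": 0.006, "rx": 0, "ry": 0, "rz": 0}
    - {"x": 0.005, "y": 0, "z": 0.012, "rx": 0, "ry": 0, "rz": 0}
    - {"x": 0.007, "y": 0, "z": 0.018, "rx": 0, "ry": 0, "rz": 0}

```text
t: 18.2
eef_pos: [0.4823, 0.012, 0.1663]
ee_rot: [0.0, 0.079, 0.997, 0.0]
ft_force: [1.6, 0.8, 4.6]
width: -0.0003
gripper_force: 2.7
```

move_arm:
  steps:
    - {"x": 0.001, "y": 0, "z": 0.004, "rx": 0, "ry": 0, "rz": 0}
    - {"x": 0.002, "y": 0, "z": 0.008, "rx": 0, "ry": 0, "rz": 0}

```text
t: 18.4
eef_pos: [0.4808, 0.0122, 0.1621]
ee_rot: [-0.0, 0.079, 0.997, 0.0]
ft_force: [-2.0, 2.0, 6.8]
width: 0.0001
gripper_force: 2.9
```

move_arm:
  steps:
    - {"x": 0.001, "y": 0, "z": 0.003, "rx": 0, "ry": 0, "rz": 0}
    - {"x": 0.001, "y": 0, "z": 0.005, "rx": 0, "ry": 0, "rz": 0}

```text
t: 18.6
eef_pos: [0.48, 0.0123, 0.1595]
ee_rot: [-0.001, 0.079, 0.997, 0.0]
ft_force: [-2.7, 2.0, 6.3]
width: 0.0001
gripper_force: 3.1
```

move_arm:
  steps:
    - {"x": 0, "y": 0, "z": 0.002, "rx": 0, "ry": 0, "rz": 0}
    - {"x": 0.001, "y": 0, "z": 0.004, "rx": 0, "ry": 0, "rz": 0}

```text
t: 18.8
eef_pos: [0.4795, 0.0124, 0.1575]
ee_rot: [-0.001, 0.079, 0.997, 0.0]
ft_force: [-2.4, 1.3, 6.6]
width: 0.0
gripper_force: 3.0
```

move_arm:
  steps:
    - {"x": 0, "y": 0, "z": 0.002, "rx": 0, "ry": 0, "rz": 0}
    - {"x": 0.001, "y": 0, "z": 0.004, "rx": 0, "ry": 0, "rz": 0}

```text
t: 19.0
eef_pos: [0.479, 0.0124, 0.1555]
ee_rot: [-0.001, 0.079, 0.997, 0.0]
ft_force: [-2.3, 2.4, 6.4]
width: -0.0003
gripper_force: 2.9
```

move_arm:
  steps:
    - {"x": 0, "y": 0, "z": 0.001, "rx": 0, "ry": 0, "rz": 0}
    - {"x": 0, "y": 0, "z": 0.002, "rx": 0, "ry": 0, "rz": 0}

```text
t: 19.2
eef_pos: [0.4788, 0.0124, 0.1545]
ee_rot: [-0.001, 0.079, 0.997, -0.0]
ft_force: [-3.2, 1.7, 6.5]
width: -0.0001
gripper_force: 3.1
```

move_arm:
  steps:
    - {"x": 0, "y": 0, "z": 0.002, "rx": 0, "ry": 0, "rz": 0}
    - {"x": 0.001, "y": 0, "z": 0.004, "rx": 0, "ry": 0, "rz": 0}

```text
t: 19.4
eef_pos: [0.4784, 0.0125, 0.1525]
ee_rot: [-0.001, 0.079, 0.997, -0.0]
ft_force: [-2.9, 0.6, 5.3]
width: -0.0
gripper_force: 2.9
```

move_arm:
  steps:
    - {"x": 0, "y": 0, "z": 0.0015, "rx": 0, "ry": 0, "rz": 0}
    - {"x": 0, "y": 0, "z": 0.003, "rx": 0, "ry": 0, "rz": 0}

```text
t: 19.6
eef_pos: [0.4782, 0.0125, 0.1509]
ee_rot: [-0.001, 0.079, 0.997, -0.0]
ft_force: [-4.9, 2.3, 7.5]
width: -0.0
gripper_force: 3.2
```

move_arm:
  steps:
    - {"x": 0, "y": 0, "z": 0.001, "rx": 0, "ry": 0, "rz": 0}
    - {"x": 0, "y": 0, "z": 0.002, "rx": 0, "ry": 0, "rz": 0}

```text
t: 19.8
eef_pos: [0.4782, 0.0125, 0.1499]
ee_rot: [-0.001, 0.079, 0.997, -0.0]
ft_force: [-4.2, 1.0, 8.0]
width: 0.0002
gripper_force: 3.2
```

move_arm:
  steps:
    - {"x": 0, "y": 0, "z": 0.001, "rx": 0, "ry": 0, "rz": 0}
    - {"x": 0.001, "y": 0, "z": 0.002, "rx": 0, "ry": 0, "rz": 0}

```text
t: 20.0
eef_pos: [0.478, 0.0125, 0.149]
ee_rot: [-0.001, 0.079, 0.997, -0.0]
ft_force: [-0.8, 0.2, 4.6]
width: 0.0
gripper_force: 2.8
```

move_arm:
  steps:
    - {"x": 0, "y": 0, "z": 0.001, "rx": 0, "ry": 0, "rz": 0}
    - {"x": 0.001, "y": 0, "z": 0.002, "rx": 0, "ry": 0, "rz": 0}

```text
t: 20.2
eef_pos: [0.4777, 0.0126, 0.148]
ee_rot: [-0.001, 0.079, 0.997, -0.0]
ft_force: [-0.2, 0.2, 5.3]
width: -0.0001
gripper_force: 2.7
```

move_arm:
  steps:
    - {"x": 0, "y": 0, "z": 0.001, "rx": 0, "ry": 0, "rz": 0}
    - {"x": 0, "y": 0, "z": 0.002, "rx": 0, "ry": 0, "rz": 0}

```text
t: 20.4
eef_pos: [0.4775, 0.0125, 0.147]
ee_rot: [-0.001, 0.079, 0.997, -0.0]
ft_force: [-2.4, 1.8, 6.7]
width: 0.0003
gripper_force: 3.0
```

move_arm:
  steps:
    - {"x": 0, "y": 0, "z": 0.001, "rx": 0, "ry": 0, "rz": 0}
    - {"x": 0.001, "y": 0, "z": 0.003, "rx": 0, "ry": 0, "rz": 0}

```text
t: 20.6
eef_pos: [0.4771, 0.0126, 0.1455]
ee_rot: [-0.001, 0.079, 0.997, -0.0]
ft_force: [-1.5, 0.1, 6.0]
width: -0.0
gripper_force: 2.8
```

move_arm:
  steps:
    - {"x": 0, "y": 0, "z": 0.001, "rx": 0, "ry": 0, "rz": 0}
    - {"x": 0, "y": 0, "z": 0.002, "rx": 0, "ry": 0, "rz": 0}

```text
t: 20.8
eef_pos: [0.4768, 0.0127, 0.1445]
ee_rot: [-0.001, 0.079, 0.997, -0.0]
ft_force: [-4.5, 1.4, 6.5]
width: -0.0005
gripper_force: 3.1
```

move_arm:
  steps:
    - {"x": 0, "y": 0, "z": 0.001, "rx": 0, "ry": 0, "rz": 0}
    - {"x": 0.001, "y": 0, "z": 0.002, "rx": 0, "ry": 0, "rz": 0}

```text
t: 21.0
eef_pos: [0.4765, 0.0127, 0.1435]
ee_rot: [-0.001, 0.079, 0.997, -0.0]
ft_force: [-1.2, 0.0, 7.1]
width: 0.0002
gripper_force: 3.1
```

move_arm:
  steps:
    - {"x": 0, "y": 0, "z": 0.001, "rx": 0, "ry": 0, "rz": 0}
    - {"x": 0, "y": 0, "z": 0.002, "rx": 0, "ry": 0, "rz": 0}

```text
t: 21.2
eef_pos: [0.4764, 0.0128, 0.1425]
ee_rot: [-0.001, 0.079, 0.997, -0.0]
ft_force: [-4.4, 1.5, 7.4]
width: -0.0002
gripper_force: 3.6
```

move_arm:
  steps:
    - {"x": 0, "y": 0, "z": 0.001, "rx": 0, "ry": 0, "rz": 0}
    - {"x": 0.001, "y": 0, "z": 0.002, "rx": 0, "ry": 0, "rz": 0}

```text
t: 21.4
eef_pos: [0.4761, 0.0128, 0.1416]
ee_rot: [-0.001, 0.079, 0.997, -0.0]
ft_force: [-1.1, 0.2, 6.4]
width: 0.0002
gripper_force: 3.5
```

move_arm:
  steps:
    - {"x": 0, "y": 0, "z": 0.001, "rx": 0, "ry": 0, "rz": 0}
    - {"x": 0, "y": 0, "z": 0.002, "rx": 0, "ry": 0, "rz": 0}

```text
t: 21.6
eef_pos: [0.4759, 0.0128, 0.1405]
ee_rot: [-0.001, 0.079, 0.997, -0.0]
ft_force: [-4.7, 1.6, 8.2]
width: -0.0
gripper_force: 4.1
```

move_arm:
  steps:
    - {"x": 0, "y": 0, "z": 0.001, "rx": 0, "ry": 0, "rz": 0}
    - {"x": 0.001, "y": 0, "z": 0.002, "rx": 0, "ry": 0, "rz": 0}

```text
t: 21.8
eef_pos: [0.4756, 0.0129, 0.1396]
ee_rot: [-0.001, 0.079, 0.997, -0.0]
ft_force: [-1.1, -0.3, 8.5]
width: 0.0001
gripper_force: 4.0
```

move_arm:
  steps:
    - {"x": 0, "y": 0, "z": 0.001, "rx": 0, "ry": 0, "rz": 0}
    - {"x": 0, "y": 0, "z": 0.002, "rx": 0, "ry": 0, "rz": 0}

```text
t: 22.0
eef_pos: [0.4754, 0.0129, 0.1386]
ee_rot: [-0.001, 0.079, 0.997, -0.0]
ft_force: [-5.1, 1.8, 8.7]
width: -0.0
gripper_force: 4.6
```

move_arm:
  steps:
    - {"x": 0, "y": 0, "z": 0.001, "rx": 0, "ry": 0, "rz": 0}
    - {"x": 0.001, "y": 0, "z": 0.002, "rx": 0, "ry": 0, "rz": 0}

```text
t: 22.2
eef_pos: [0.4752, 0.013, 0.1376]
ee_rot: [-0.001, 0.079, 0.997, -0.0]
ft_force: [-1.0, 0.5, 9.3]
width: 0.0001
gripper_force: 4.6
```

move_arm:
  steps:
    - {"x": 0, "y": 0, "z": 0.001, "rx": 0, "ry": 0, "rz": 0}
    - {"x": 0, "y": 0, "z": 0.001, "rx": 0, "ry": 0, "rz": 0}

```text
t: 22.4
eef_pos: [0.4751, 0.0129, 0.1371]
ee_rot: [-0.001, 0.079, 0.997, -0.0]
ft_force: [-2.8, 0.8, 8.4]
width: -0.0
gripper_force: 3.9
```

move_arm:
  steps:
    - {"x": 0, "y": 0, "z": 0.001, "rx": 0, "ry": 0, "rz": 0}
    - {"x": 0, "y": 0, "z": 0.001, "rx": 0, "ry": 0, "rz": 0}

```text
t: 22.6
eef_pos: [0.475, 0.013, 0.1367]
ee_rot: [-0.001, 0.079, 0.997, -0.0]
ft_force: [-4.2, 1.1, 9.6]
width: 0.0
gripper_force: 5.1
```

move_arm:
  steps:
    - {"x": 0, "y": 0, "z": 0.001, "rx": 0, "ry": 0, "rz": 0}
    - {"x": 0, "y": 0, "z": 0.001, "rx": 0, "ry": 0, "rz": 0}

```text
t: 22.8
eef_pos: [0.475, 0.013, 0.1364]
ee_rot: [-0.001, 0.079, 0.997, -0.0]
ft_force: [-4.9, 1.6, 15.1]
width: -0.0
gripper_force: 7.6
```

move_arm:
  steps:
    - {"x": 0.001, "y": 0, "z": 0.001, "rx": 0, "ry": 0, "rz": 0}
    - {"x": 0.001, "y": 0, "z": 0.001, "rx": 0, "ry": 0, "rz": 0}

```text
t: 23.0
eef_pos: [0.4749, 0.013, 0.1361]
ee_rot: [-0.0, 0.079, 0.997, 0.0]
ft_force: [-5.4, 0.2, 19.6]
width: 0.0003
gripper_force: 9.6
```

The force jumped from 9.6 N to 15 N and then 19.6 N, after about 7 mm of squeeze at the handle, so the lid is hard down. Backing off.

move_arm:
  steps:
    - {"x": 0, "y": 0, "z": -0.004, "rx": 0, "ry": 0, "rz": 0}
    - {"x": 0, "y": 0, "z": -0.01, "rx": 0, "ry": 0, "rz": 0}
    - {"x": 0, "y": 0, "z": -0.05, "rx": 0, "ry": 0, "rz": 0}
    - {"x": 0, "y": 0, "z": -0.13, "rx": 0, "ry": 0, "rz": 0}
    - {"x": 0, "y": 0, "z": -0.22, "rx": 0, "ry": 0, "rz": 0}
    - {"x": 0, "y": 0.2, "z": -0.3, "rx": 0, "ry": 0, "rz": 0}
    - {"x": 0, "y": 0.3, "z": -0.3, "rx": 0, "ry": 0, "rz": 0}
    - {"x": 0, "y": 0.4, "z": -0.3, "rx": 0, "ry": 0, "rz": 0}

```text
t: 23.8
eef_pos: [0.4983, 0.1578, 0.2811]
ee_rot: [0.001, 0.08, 0.997, 0.0]
ft_force: [1.2, -0.5, 0.1]
width: -0.0
gripper_force: 0.0
```

move_arm:
  steps:
    - {"x": 0, "y": 0.25, "z": 0, "rx": 0, "ry": 0, "rz": 0}
    - {"x": 0, "y": 0.25, "z": 0, "rx": 0, "ry": 0, "rz": 0}
    - {"x": 0, "y": 0.25, "z": 0, "rx": 0, "ry": 0, "rz": 0}
    - {"x": 0, "y": 0.25, "z": 0, "rx": 0, "ry": 0, "rz": 0}
    - {"x": 0, "y": 0.25, "z": 0, "rx": 0, "ry": 0, "rz": 0}

```text
t: 24.3
eef_pos: [0.5175, 0.2796, 0.2792]
ee_rot: [-0.0, 0.079, 0.997, -0.001]
ft_force: [-0.1, -1.1, 0.2]
width: 0.0001
gripper_force: 0.0
```

```bash
python3 - <<'E'
from workcell import eyes
from h import *
a=-.16;bx=np.array([.5393,.003,0]);X=np.array([np.cos(a),np.sin(a),0]);Y=np.array([-np.sin(a),np.cos(a),0]);Z=np.array([0,0,1.])
S=eyes.grab_frame('scene');T=eyes.grab_frame('top')
# dark (black) handle centroid in each view against predictions for lever angles
for n,f in(('S',S),('T',T)):
    def P(th): return np.array([proj(f,bx+.095*X+.103*Z+s*(-np.cos(th)*X+np.sin(th)*Z)+.034*(np.sin(th)*X+np.cos(th)*Z)+w*Y)[0] for s in(.138,.19) for w in(-.012,.012)]).mean(0)
    c=P(0);u,v=np.round(c).astype(int);w=f['pixels'][v-16:v+17,u-16:u+17].max(2)
    m=(w<22).astype('uint8');k,l,st,ce=cv2.connectedComponentsWithStats(m);i=1+st[1:,4].argmax()
    print(n,'black blob',np.round(ce[i]+[u-16,v-16],1),st[i],{th:np.round(P(th),1) for th in(0,.1,.2,.4)})
E
```

```text
S black blob [269.6 154. ] [17 17  2  5  5] {0: array([267.8, 150.7]), 0.1: array([267.2, 147.1]), 0.2: array([266.2, 144.1]), 0.4: array([263.3, 139.6])}Traceback (most recent call last):
  File "<stdin>", line 9, in <module>
ValueError: attempt to get argmax of an empty sequence
```

```bash
python3 - <<'E'
from workcell import eyes
from h import *
a=-.16;bx=np.array([.5393,.003,0]);X=np.array([np.cos(a),np.sin(a),0]);Z=np.array([0,0,1.])
S=eyes.grab_frame('scene');T=eyes.grab_frame('top')
for n,f in(('S',S),('T',T)):
    P=lambda th:proj(f,bx+.095*X+.103*Z+.164*(-np.cos(th)*X+np.sin(th)*Z)+.026*(np.sin(th)*X+np.cos(th)*Z))[0]
    u,v=np.round(P(0)).astype(int);w=f['pixels'][v-16:v+17,u-16:u+17].max(2)
    for t in(30,45,60):
        k,l,st,ce=cv2.connectedComponentsWithStats((w<t).astype('uint8'));i=l[16,16]
        print(n,t,'blob at predicted level centre',i>0,np.round(ce[i]+[u-16,v-16],1),st[i],[np.round(P(th),1) for th in(0,.1,.2)])
E
```

```text
S 30 blob at predicted level centre True [267.9 151.8] [ 9  8 14 15 91] [array([267.7, 152.9]), array([267.3, 149.1]), array([266.5, 145.9])]
S 45 blob at predicted level centre True [267.7 151.6] [  8   7  15  17 132] [array([267.7, 152.9]), array([267.3, 149.1]), array([266.5, 145.9])]
S 60 blob at predicted level centre True [267.8 151.6] [  8   7  16  18 144] [array([267.7, 152.9]), array([267.3, 149.1]), array([266.5, 145.9])]
T 30 blob at predicted level centre False [258. 217.] [   0    0   33   33 1089] [array([258.1, 217.2]), array([258.5, 214.6]), array([259.1, 211.3])]
T 45 blob at predicted level centre True [256.4 217.2] [13 15  4  3  5] [array([258.1, 217.2]), array([258.5, 214.6]), array([259.1, 211.3])]
T 60 blob at predicted level centre True [258.2 219.8] [  0   7  33  23 229] [array([258.1, 217.2]), array([258.5, 214.6]), array([259.1, 211.3])]
```

The handle stayed at about 0 to 0.03 rad after release. Handing in.

```bash
python3 -c "
from workcell import bot; print(bot.finish_job())"
```

```text
the job is handed in; nothing more can be done
None
```

I lowered the full rack onto the box floor, seated the lid and clamped it hard down (about 20 N at the handle). The lever stayed near level after release, and I've handed the job in; no verdict came back.

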